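Dip the reservoir and show the gauge

TASK

Check the reagent reservoir with the dip gauge: take the rod with the round collar from the rest, push its thin end down the slanted guide tube until the collar stops against the mouth, and draw it all the way out again. Then hold it level for reading with its tip over the middle of the white tile, about a hand's width (100 mm) above it, and finish like that, with the gauge still in the gripper, held still and touching nothing else. Leave the stirrer, the bottle and the tip box where they are.

Things in the scene. Friction and masses are not known exactly. Their poses are not given: they have to be found in the camera images.
- gauge_grip (a point): Dip gauge, the rod with a collar, one rigid piece of about 80 g, lying level in either place of the rest, 70 mm above the counter. This point: on its centre line in the black handle, the place to grip. -x runs along the rod to the tip, z up as it lies. Handle 16 x 16 mm square, from 40 mm on the tip side to 50 mm behind this point. It lifts straight up out of the rest.
- gauge_tip (a point): The rounded end of the gauge's thin steel shaft (diameter 8 mm, 110 mm long from the collar, with fine dark rings), on its centre line, 160 mm from gauge_grip; same axes.
- gauge_collar (a point): Centre of the tip-side face of the gauge's steel collar (diameter 36 mm, 10 mm thick), 50 mm from gauge_grip; same axes. This face stops on the guide tube's mouth.
- guide_tube: Slanted grey tube fixed on the reservoir. Origin: centre of its open mouth, 145 mm above the counter. z runs out of the mouth along the tube, rising 30 degrees, its level part along the reservoir's +x (away from the robot). Flared mouth, 38 mm outside, 30 inside, narrowing over 20 mm to an 18 mm bore, 90 mm deep in all, then free room: 110 mm of shaft go in.
- reservoir: White plastic reservoir, fixed. Origin on the counter, plumb below the tube's mouth. The tank reaches from 20 to 170 mm towards the robot (-x) of this origin, 130 mm wide in y, 112 mm high; a black cap on top, on the +y side near the robot, rises to 128 mm.
- rest: Fixed rest. Origin on the counter midway between its two places (y = +45 and -45 mm); both grips are above x = 0 give or take 4 mm. Base plate 200 x 150 mm, 10 mm thick, centred at x = -40 mm. Each place has a notched post at x = 35 to 45 mm, up to 68 mm high, and one at x = -125 to -115 mm, up to 70 mm high; between them 50 mm are free below the rod.
- stirrer_grip (a point): Plain stirrer in the other place of the rest: handle and shaft like the gauge's but with no collar and with a small flat paddle at the tip. This point lies mid-handle as on the gauge, same axes. To be left in the rest.
- tile: White ceramic reading tile, 90 x 90 mm, 8 mm thick, fixed flat on the counter. Origin: centre of its underside.
- reagent_bottle: Small brown reagent jar, diameter 48 mm, 75 mm high, standing loose at the far side. Origin: centre of its underside. To be left alone.
- tip_box: Loose grey pipette-tip box, 80 x 120 mm, 50 mm high, at the far side. Origin: centre of its underside. To be left alone.
Mind the look-alikes: they are no part of the job. Of the things that look like the part that bears gauge_grip, the largest one is meant.

How it is judged:
On the way, in this order (a step that is already met when the one before it is completed fails the run):
1. the gauge is lifted out of the rest (height (world z) of gauge_grip above 0.085 m and contact force between gauge and rest below 0.05 N), for 0.1 s.
2. the gauge is in the guide tube up to its collar (within 4 mm of the mouth, in line with the tube) (z of gauge_collar in the frame of guide_tube below 0.004 m and distance between gauge_collar and guide_tube below 0.012 m and angle between the x axis of gauge_grip and the z axis of guide_tube, either way round below 0.15 rad and z of gauge_tip in the frame of guide_tube below -0.1 m), for 0.2 s.
3. the gauge is drawn fully out: its tip is clear of the mouth (z of gauge_tip in the frame of guide_tube above 0.003 m), for 0.1 s.
At the end, for the whole second after the job is handed in: The gauge is held still in the gripper, within 0.2 rad of level, its tip within 40 mm (seen from above) of the tile's centre and 60 to 170 mm above the counter, touching nothing but the gripper (horizontal distance between gauge_tip and tile below 0.04 m and height (world z) of gauge_tip between 0.06 and 0.17 m and angle between gauge_grip's own x axis and vertical between 1.3708 and 1.7708 rad and contact force between the fingers and gauge above 1 N and linear speed of gauge below 0.02 m/s and angular speed of gauge below 0.15 rad/s and contact force between gauge and tile below 0.05 N and contact force between gauge and rest below 0.05 N and contact force between gauge and reservoir below 0.05 N and contact force between gauge and stirrer below 0.05 N and contact force between gauge and reagent_bottle below 0.05 N and contact force between gauge and tip_box below 0.05 N); the arm keeps its last pose, push and grip.
It fails at once if the gauge is dropped on the counter (height (world z) of gauge_grip below 0.035 m).
It fails at once if the stirrer is displaced by more than 30 mm (distance of stirrer_grip from where it was at the start of the episode above 0.03 m).
It fails at once if the reagent bottle is displaced by more than 30 mm (distance of reagent_bottle from where it was at the start of the episode above 0.03 m).
It fails at once if the tip box is displaced by more than 30 mm (distance of tip_box from where it was at the start of the episode above 0.03 m).
It also fails if it takes over 64 s, if anything falls off the work surface, if the arm or the gripper's body presses on something with over 40 N, if the wrist force passes 120 N, or if a joint passes its speed limit or range.

ROBOT

A 7-joint arm with a two-finger parallel gripper is mounted at the origin on the work surface. World frame = base frame: x ahead of the robot, y to its left, z up, the work surface at z = 0. Lengths are in m, angles in rad, forces in N, time in s.
With the tool pointing down it reaches from about 0.4 to 0.85 m from the base axis. Payload 4.5 kg.
Tool frame: the origin (TCP) lies at the very end of the fingers, on their centre line; the grasp point (between the pads) lies 19 mm behind it; z points along the fingers, y is the direction in which the jaws open and shut (so a half turn about z gives the same grasp; the last joint's range is limited). The gripper opens to 88 mm and grips with 3 to 60 N. Pads are 18 mm wide; open, the fingers measure 123 mm over their backs; the gripper's body (75 mm by 187 mm) begins 45 mm behind the grasp point.
Start: joints at [-1.306, 0.689, -0.195, 1.565, 0.157, 0.902, -0.215], TCP at [0.143, 0.608, 0.215] pointing down, gripper open.
Joint ranges: [-3.01, 3.01], [-0.46, 2.08], [-1.47, 1.51], [0.13, 2.56], [-1, 4.14], [0.04, 2.09], [-2.66, 2.66]. Speed limits (rad/s): [2.57, 2.57, 3.14, 3.14, 3.14, 3.14, 3.14].

INTERFACE

Orientations are given as a unit quaternion [x, y, z, w].
In Python, from plant import telemetry, imaging, r gives the robot as it stands.
- The arm moves only by the shell command python3 -m creep 'ROWS' [FORCE]. ROWS is JSON, a list of rows, each a list of 5 numbers: the closure in counts, from 0 (fully open) to 255 (shut), then the shift along the tool's x, y, z in m, then the turn about the tool's z in degrees. In form: [[fingers, x, y, z, yaw], ...]. A call has 1 to 10 rows; each row is the pose to reach, as a shift and turn from the pose commanded when the call began, along the tool's axes at that moment; what a row does not reach only later rows make up. A row lasts 1/8 s, in which the tool goes at most 62.5 mm and 10.7 degrees, less where a joint would pass 70% of its speed; a pose out of reach is approached as far as the arm can. A call with a gripper value outside its range is refused whole. The fingers move at their own pace and stop on an object; FORCE is the grip in N (left out, the last holds). Time passes only in rows, so rows that repeat a pose let the fingers close. It gives the time, the measured TCP pose, the force and the opening at its end, in the units of the state.
- telemetry.get_state(): the state, without advancing time (a new reading comes with each control period).
- imaging.snapshot(name): name is "side" or "top"; returns a dict with "image" (480x640x3 uint8, blue, green, red), "camera_matrix" (3x3 intrinsics, pixels), "R" (3x3) and "t" (3): a world point X has camera coordinates R X + t. Camera axes: x right, y down, z forward; pixel columns grow to the right and rows downward; lengths in m; the calibration is good to about 2 mm. A picture is of the moment at which its call begins. There is no depth.
- r.finish_job(): hands the job in, once; it reports no verdict.
Trained networks look in a picture, given as the dict that the camera call returned (one of the last four; its "shot" number tells which), for a name from the list of things; names that differ only in an ending like _2 or _b are one class to them, and where a whole thing is asked for, a point or a joint stands for the part that bears it (a point fixed in the world has none). Each returns a list of dicts, best first, with "score" (0 to 1); they miss things now and then, are a little off and sometimes report something else, mostly with a low value. They report only what shows in the picture. A call takes as long as a camera call. They do not tell look-alikes from the thing itself.
- imaging.boxes_of(picture, target): "rect" ([left, top, right, bottom] in pixels, round what is visible of it).
- imaging.trace(picture, target): "pixels" (480x640 bool, what is visible of it) and "rect" ([left, top, right, bottom] in pixels, round what is visible of it).
- imaging.place_of(picture, target): "location" ([row, column] in pixels: a listed point, or the origin of a listed thing).
The state is a dict: "clock": time; "q": joint angles; "qd": joint speeds; "joint_torque": joint torques, N m; "tool_pos": TCP position; "eef_rot": TCP orientation; "contact_force": force on the tool from outside, world axes, zero at the start; "moment": the same for the moment, N m; "opening": opening from 0.0 (shut) to 1.0 (fully open).
Only numpy, scipy, OpenCV 4.12 (cv2) and the standard library are available. Lean on these libraries where they do the work, as an engineer would, in place of code of your own. Each camera call takes 0.05 s, during which the arm holds its last target.

## Working session

There is one attempt and no reset: what is moved stays moved. The work goes in short steps, Python scripts to look and compute and a shell command to move; the robot and the scene stay as the last step left them, time stands still between calls to the robot, and variables do not carry over. Pictures are saved under pics/ and viewed, and the job is handed in when it is done.

```bash
ls; mkdir -p pics; python3 - <<'E'
from plant import telemetry, imaging, r
import cv2, numpy as np
s=telemetry.get_state()
for k in s: print(k,np.round(s[k],3))
for n in ("side","top"):
    p=imaging.snapshot(n); cv2.imwrite(f"pics/{n}0.png",p["image"])
    print(n,np.round(p["camera_matrix"],1).tolist(),np.round(p["R"],3).tolist(),np.round(p["t"],3).tolist())
    for t in ["gauge_grip","gauge_tip","gauge_collar","guide_tube","reservoir","rest","stirrer_grip","tile","reagent_bottle","tip_box"]:
        print(t,[(np.round(d["location"],1).tolist(),round(d["score"],2)) for d in imaging.place_of(p,t)])
E
```

```text
pics
clock 0.0
q [-1.306  0.69  -0.195  1.566  0.157  0.903 -0.215]
qd [-0.     0.    -0.     0.001  0.001  0.002 -0.001]
joint_torque [-0.0000e+00 -5.2757e+01 -1.2670e+00 -1.5343e+01 -5.3000e-02  6.0000e-03
  0.0000e+00]
tool_pos [0.143 0.608 0.214]
eef_rot [ 0.115  0.993 -0.001 -0.   ]
contact_force [ 0.206 -0.041 -0.145]
moment [-0.044 -0.002  0.014]
opening 1.005
side [[563.4, 0.0, 311.9], [0.0, 563.4, 238.1], [0.0, 0.0, 1.0]] [[-0.999, -0.038, -0.019], [-0.007, 0.601, -0.8], [0.042, -0.799, -0.6]] [0.524, 0.037, 1.387]
gauge_grip [([303.0, 320.9], 0.82), ([386.4, 192.1], 0.73), ([391.7, 336.6], 0.71)]
gauge_tip [([291.4, 396.4], 0.86), ([337.0, 220.2], 0.85), ([359.1, 386.9], 0.7)]
gauge_collar [([379.0, 352.7], 0.96), ([303.0, 346.9], 0.82), ([371.4, 200.5], 0.68)]
guide_tube [([151.2, 311.7], 0.65)]
reservoir [([196.4, 312.5], 0.76)]
rest [([309.8, 314.7], 0.75)]
stirrer_grip [([273.7, 313.9], 0.91)]
tile [([253.7, 349.3], 0.88)]
reagent_bottle [([243.9, 242.9], 0.57)]
tip_box [([277.0, 226.6], 0.86)]
top [[603.7, 0.0, 315.2], [0.0, 603.7, 238.5], [0.0, 0.0, 1.0]] [[0.022, -1.0, 0.009], [-0.988, -0.023, -0.156], [0.156, -0.005, -0.988]] [0.05, 0.526, 1.183]
gauge_grip [([267.1, 132.3], 0.94), ([248.1, 218.4], 0.81), ([142.2, 147.4], 0.7)]
gauge_tip [([331.3, 225.3], 0.88), ([155.7, 198.5], 0.77), ([316.7, 160.0], 0.55)]
gauge_collar [([271.2, 217.4], 0.95), ([145.2, 161.0], 0.68), ([283.4, 341.5], 0.62)]
guide_tube [([227.7, 478.5], 0.87)]
reservoir [([241.3, 460.6], 0.73)]
rest [([247.2, 241.6], 0.9)]
stirrer_grip [([239.0, 262.8], 0.55)]
tile [([286.8, 343.4], 0.6), ([330.6, 227.5], 0.35)]
reagent_bottle [([164.9, 365.2], 0.59)]
tip_box [([151.4, 305.3], 0.67)]
```

View pics/side0.png

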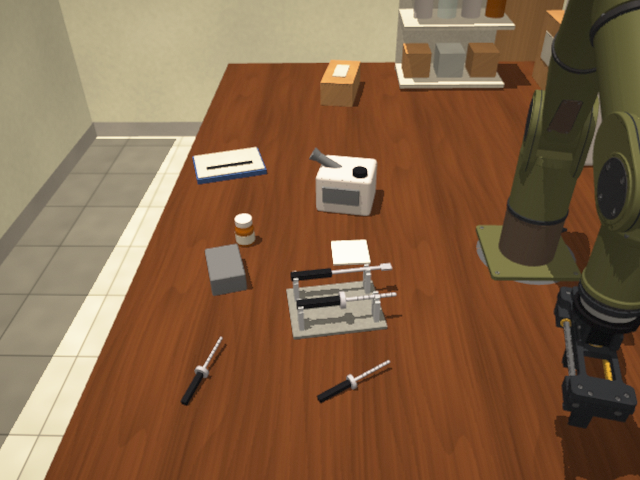

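View pics/top0.png

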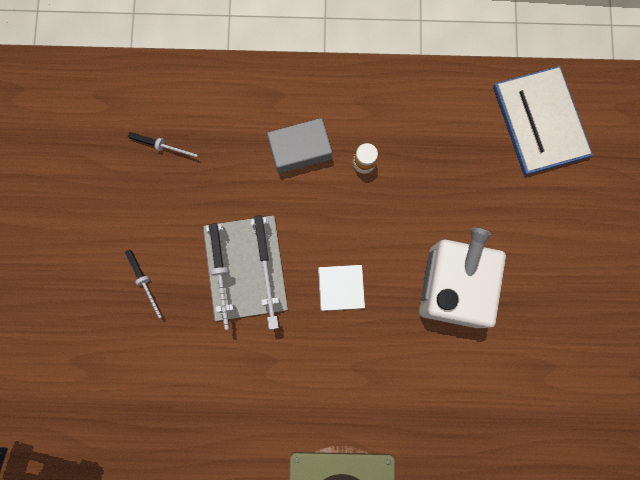

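Candidates for the gauge (top image, [row, col]):
- [248,218]: in the rest, with a collar.
- [262,239]: the stirrer in the rest, no collar and with a paddle.
- [267,132] and [142,147]: small collared look-alikes lying on the counter.

The description fits the one in the rest on the left (top) or front (side). I'll triangulate it and check a close crop.

```bash
cat > h.py <<'E'
from plant import telemetry, imaging, r
import cv2, numpy as np
from scipy.optimize import least_squares
def proj(p,X):
    c=np.asarray(p["R"])@np.asarray(X)+np.asarray(p["t"]); u=np.asarray(p["camera_matrix"])@c
    return u[:2]/u[2]           # col,row
def onz(p,rc,z):
    K=np.asarray(p["camera_matrix"]);R=np.asarray(p["R"]);t=np.asarray(p["t"])
    d=R.T@np.linalg.solve(K,[rc[1],rc[0],1]); c=-R.T@t
    return c+d*(z-c[2])/d[2]
def tri(ps,rcs):
    f=lambda X:np.concatenate([proj(p,X)-np.array(rc)[::-1] for p,rc in zip(ps,rcs)])
    s=least_squares(f,[0.5,0,0.1]); return s.x,np.abs(s.fun).max()
E
python3 - <<'E'
from h import *
S=imaging.snapshot("side");T=imaging.snapshot("top")
def pr(n,z):
    for nm,p in (("S",S),("T",T)):
        for d in imaging.place_of(p,n):
            print(n,nm,np.round(d["location"],1),round(d["score"],2),np.round(onz(p,d["location"],z),4))
for n,z in [("gauge_grip",.07),("gauge_tip",.07),("gauge_collar",.07),("guide_tube",.145),("reservoir",0),("rest",0),("stirrer_grip",.07),("tile",0),("reagent_bottle",0),("tip_box",0)]: pr(n,z)
a=T["image"][200:340,190:300]; b=S["image"][250:340,270:410]
a=cv2.resize(a,None,fx=4,fy=4,interpolation=cv2.INTER_CUBIC); a=cv2.resize(a,(440,560)); b=cv2.resize(b,(360,231))
o=np.zeros((560,800,3),np.uint8); o[:560,:440]=a; o[:231,440:]=b
c=T["image"][215:345,405:515]; c=cv2.resize(c,(270,319)); o[235:554,440:710]=c
cv2.imwrite("pics/crop1.png",o)
E
```

```text
gauge_grip S [385.2 191.9] 0.81 [0.7173 0.4741 0.07  ]
gauge_grip S [391.8 336. ] 0.65 [0.4626 0.4825 0.07  ]
gauge_grip S [303.7 322.5] 0.63 [0.4912 0.2623 0.07  ]
gauge_grip T [141.5 144.6] 0.82 [0.7112 0.4124 0.07  ]
gauge_grip T [263.  133.1] 0.79 [0.4635 0.4185 0.07  ]
gauge_grip T [248.7 217.4] 0.63 [0.4957 0.2548 0.07  ]
gauge_tip S [291.3 394.6] 0.79 [0.3408 0.2221 0.07  ]
gauge_tip S [358.7 388.7] 0.73 [0.3661 0.4059 0.07  ]
gauge_tip S [339.1 222.4] 0.59 [0.6813 0.3637 0.07  ]
gauge_tip T [330.5 222.7] 0.82 [0.3367 0.237  0.07  ]
gauge_tip T [317.2 160.9] 0.65 [0.3594 0.3575 0.07  ]
gauge_tip T [156.3 197.2] 0.63 [0.6829 0.3044 0.07  ]
gauge_collar S [369.9 203.1] 0.94 [0.704  0.4394 0.07  ]
gauge_collar S [302.3 347.1] 0.75 [0.4407 0.2572 0.07  ]
gauge_collar S [379.8 349.4] 0.66 [0.439 0.456 0.07 ]
gauge_collar T [282.2 144.8] 0.72 [0.4264 0.3931 0.07  ]
gauge_collar T [144.4 159.6] 0.71 [0.7059 0.3817 0.07  ]
gauge_collar T [273.6 217.2] 0.62 [0.4465 0.2528 0.07  ]
guide_tube S [152.7 316.3] 0.59 [ 0.5189 -0.2447  0.145 ]
guide_tube T [229.1 480.6] 0.56 [ 0.5338 -0.2446  0.145 ]
reservoir S [194.8 312.5] 0.76 [ 0.5325 -0.2617  0.    ]
reservoir S [243.2 243.2] 0.73 [ 0.7013 -0.0308  0.    ]
reservoir S [309.7 316.1] 0.3 [0.5071 0.208  0.    ]
reservoir T [241.7 459.3] 0.68 [ 0.532  -0.2403  0.    ]
rest S [310.3 317. ] 0.89 [ 0.505   0.2098 -0.    ]
rest T [249.7 242.3] 0.57 [0.5044 0.2138 0.    ]
stirrer_grip S [276.5 312.1] 0.85 [0.5157 0.1774 0.07  ]
stirrer_grip S [300.6 345.1] 0.27 [0.4448 0.2522 0.07  ]
tile S [250.7 348.1] 0.8 [ 0.4338 -0.0034  0.    ]
tile T [284.8 341.9] 0.76 [0.4359 0.0047 0.    ]
tile T [162.1 363.3] 0.57 [ 0.6996 -0.037   0.    ]
reagent_bottle S [242.3 245.2] 0.59 [ 0.6967 -0.0347  0.    ]
tip_box T [149.9 302.3] 0.75 [0.7234 0.0942 0.    ]
```

View pics/crop1.png

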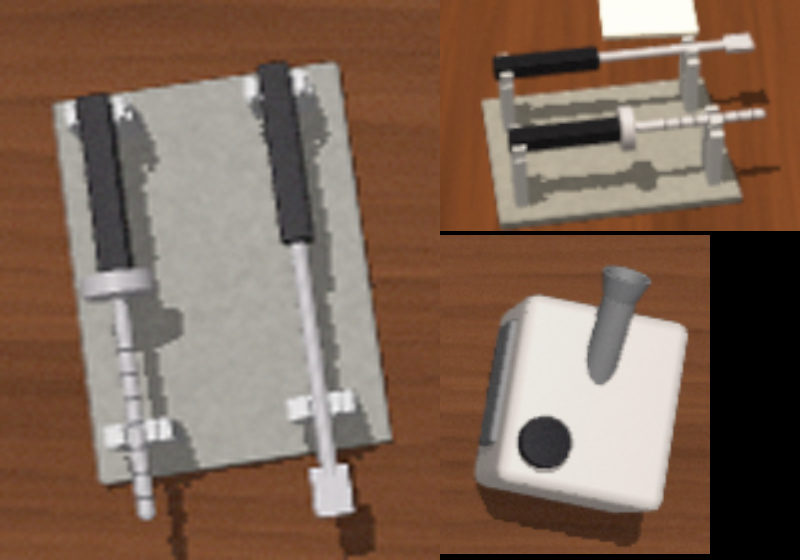

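The crop shows the gauge at the left place: collar at (115,285) in the crop and a ringed shaft. The stirrer with its paddle is on the right. The full-size gauge in the rest is the choice. Next I'll fit the geometry more closely.

```bash
cat > fit.py <<'E'
from h import *
from scipy.optimize import minimize
S=imaging.snapshot("side");T=imaging.snapshot("top")
def mask(p,n,near):
    best=None
    for d in imaging.trace(p,n):
        l,t,r_,b=d["rect"]; c=np.array([(t+b)/2,(l+r_)/2])
        e=np.hypot(*(c-near))
        if best is None or e<best[0]: best=(e,d)
    print(n,best[1]["rect"],round(best[1]["score"],2),int(best[1]["pixels"].sum())); return best[1]["pixels"]
K=4
def hullmask(p,Xs,m):
    u=np.array([proj(p,X) for X in Xs])
    cv2.fillConvexPoly(m,cv2.convexHull(np.round(u*16).astype(np.int32)),1,shift=4)
def circ(c,ax,rad,n=32):
    ax=ax/np.linalg.norm(ax); a=np.cross(ax,[0.3,0.9,0.1]);a/=np.linalg.norm(a);b=np.cross(ax,a)
    th=np.linspace(0,2*np.pi,n,endpoint=False)
    return [c+rad*(np.cos(t)*a+np.sin(t)*b) for t in th]
def fit(parts,ms,x0,steps):
    # parts(x)-> list of hull point lists
    def cost(x):
        e=0
        for p,m in ms:
            q=np.zeros((480,640),np.uint8)
            for h in parts(x): hullmask(p,h,q)
            # soft: blur diff
            d=cv2.GaussianBlur(q.astype(np.float32),(0,0),1.0)-cv2.GaussianBlur(m.astype(np.float32),(0,0),1.0)
            e+=np.sum(d*d)/m.sum()
        return e
    x0=np.array(x0,float); sim=[x0]+[x0+np.eye(len(x0))[i]*steps[i] for i in range(len(x0))]
    return minimize(cost,x0,method="Nelder-Mead",options=dict(initial_simplex=np.array(sim),xatol=1e-5,fatol=1e-6,maxiter=400))
def bx(x0,x1,y0,y1,z0,z1,o,w):
    c,s=np.cos(w),np.sin(w)
    return [np.array([o[0]+c*x-s*y,o[1]+s*x+c*y,z]) for x in(x0,x1) for y in(y0,y1) for z in(z0,z1)]
if __name__=="__main__":
    # reservoir
    def res(x):
        o=x[:2];w=x[2];M=np.array([*o,.145]);ax=np.array([np.cos(w)*.866,np.sin(w)*.866,.5])
        cap=[np.array([o[0],o[1],0])+np.array([np.cos(w)*a-np.sin(w)*b,np.sin(w)*a+np.cos(w)*b,0]) for a,b in [(0,0)]]
        return [bx(-.17,-.02,-.065,.065,0,.112,o,w), circ(M,ax,.019)+circ(M-.02*ax,ax,.013), circ(M,ax,.013)+circ(M-.085*ax,ax,.013)]
    ms=[(S,mask(S,"reservoir",(185,345))),(T,mask(T,"reservoir",(280,462)))]
    for sel,nm in ((ms,"both"),(ms[:1],"side"),(ms[1:],"top")):
        f=fit(res,sel,[.53,-.245,-.1],[.01,.01,.1]); print(nm,"res",np.round(f.x,4),round(f.fun,4))
    # gauge
    def gau(x):
        w=x[2];a=np.array([np.cos(w),np.sin(w),0]);g=np.array([x[0],x[1],.07])
        return [bx(-.04,.05,-.008,.008,.062,.078,x[:2],w),circ(g-.05*a,a,.018)+circ(g-.04*a,a,.018),circ(g-.16*a,a,.004)+circ(g-.05*a,a,.004)]
    ms=[(S,mask(S,"gauge_grip",(300,345))),(T,mask(T,"gauge_grip",(276,219)))]
    for sel,nm in ((ms,"both"),(ms[:1],"side"),(ms[1:],"top")):
        f=fit(gau,sel,[.495,.255,.1],[.01,.01,.1]); print(nm,"gauge",np.round(f.x,4),round(f.fun,4))
    ti=lambda x:[bx(-.045,.045,-.045,.045,0,.008,x[:2],x[2])]
    ms=[(T,mask(T,"tile",(287,342)))]
    f=fit(ti,ms,[.435,.002,0],[.01,.01,.1]); print("tile",np.round(f.x,4),round(f.fun,4))
E
python3 fit.py
```

```text
reservoir [310.5, 147.7, 378.1, 215.5] 0.69 3496
reservoir [415.7, 225.8, 509.0, 329.9] 0.74 6484
both res [ 0.5309 -0.2436 -0.1731] 0.0527
side res [ 0.5316 -0.2439 -0.1654] 0.0278
top res [ 0.531  -0.2441 -0.173 ] 0.0243
gauge_grip [296.4, 293.4, 395.1, 311.1] 0.6 515
gauge_grip [208.1, 220.7, 227.8, 326.9] 0.8 762
both gauge [0.4967 0.2567 0.1721] 0.4513
side gauge [0.4968 0.2567 0.1635] 0.4003
top gauge [0.4956 0.2564 0.1657] 0.0473
tile [319.2, 263.7, 366.5, 307.0] 0.77 1916
tile [0.4306 0.006  0.0679] 0.0123
```

```bash
cat > ov.py <<'E'
from h import *
def ov(p,c,sc,segs,fn):
    x0,y0,x1,y1=c; im=cv2.resize(p["image"][y0:y1,x0:x1],None,fx=sc,fy=sc,interpolation=cv2.INTER_CUBIC)
    for A,B,col in segs:
        a=(proj(p,A)-[x0,y0]+.5)*sc; b=(proj(p,B)-[x0,y0]+.5)*sc
        cv2.line(im,tuple(int(v) for v in a),tuple(int(v) for v in b),col,1)
    cv2.imwrite(fn,im)
E
python3 - <<'E'
from ov import *
S=imaging.snapshot("side");T=imaging.snapshot("top")
def gl(x,y,w,col):
    a=np.array([np.cos(w),np.sin(w),0]);n=np.array([-a[1],a[0],0]);g=np.array([x,y,.07])
    return [(g-.16*a,g+.05*a,col),(g-.05*a-.018*n,g-.05*a+.018*n,col)]
def mouth(x,y,w,col):
    ax=np.array([np.cos(w)*.866,np.sin(w)*.866,.5]);n=np.array([-np.sin(w),np.cos(w),0]);u=np.cross(ax,n);M=np.array([x,y,.145])
    c=[M+.019*(np.cos(t)*n+np.sin(t)*u) for t in np.linspace(0,2*np.pi,25)]
    return [(c[i],c[i+1],col) for i in range(24)]+[(M,M-.08*ax,col)]
s=gl(.4956,.2564,.1657,(0,0,255))+gl(.4960,.2555,.115,(0,255,0))
ov(T,(195,205,295,345),4,s,"pics/a1.png"); ov(S,(285,255,405,335),5,s,"pics/a2.png")
s=mouth(.531,-.2441,-.173,(0,0,255))
ov(T,(410,215,515,345),4,s,"pics/a3.png"); ov(S,(300,140,390,225),6,s,"pics/a4.png")
ims=[cv2.imread(f"pics/a{i}.png") for i in (1,2,3,4)]
for n,a,b in(("b1",0,2),("b2",1,3)):
    A,B=ims[a],ims[b];h=max(A.shape[0],B.shape[0]);o=np.zeros((h,A.shape[1]+B.shape[1],3),np.uint8);o[:A.shape[0],:A.shape[1]]=A;o[:B.shape[0],A.shape[1]:]=B
    f=min(1,800/o.shape[1],600/o.shape[0]);cv2.imwrite(f"pics/{n}.png",cv2.resize(o,None,fx=f,fy=f) if f<1 else o)
E
```

```text
(no output)
```

View pics/b1.png

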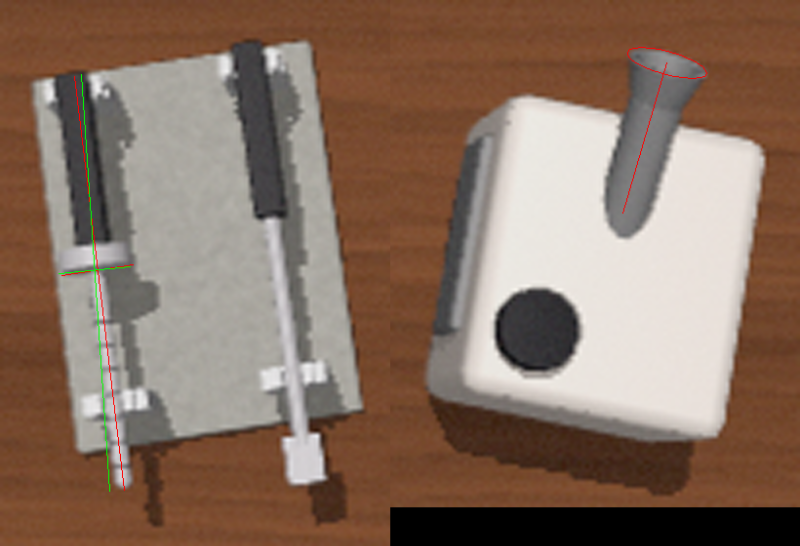

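View pics/b2.png

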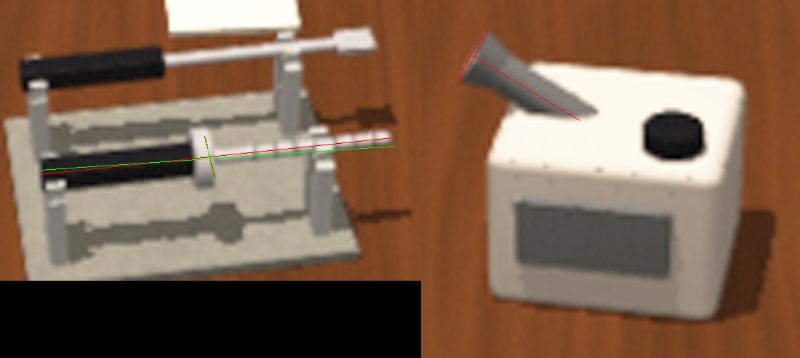

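The red fit matches both views. Gauge grip is at about (0.4965, 0.257) with yaw 9.5°. The tube mouth is at (0.531, -0.244, 0.145) with yaw -9.9°, and the tile is at (0.431, 0.006). Now I'll move above the gauge.

```bash
python3 -m creep '[[0,-0.424,-0.261,0.05,-22.7],[0,-0.424,-0.261,0.05,-22.7],[0,-0.424,-0.261,0.05,-22.7],[0,-0.424,-0.261,0.05,-22.7],[0,-0.424,-0.261,0.05,-22.7],[0,-0.424,-0.261,0.05,-22.7],[0,-0.424,-0.261,0.05,-22.7],[0,-0.424,-0.261,0.05,-22.7],[0,-0.424,-0.261,0.05,-22.7],[0,-0.424,-0.261,0.05,-22.7]]' 15
cat >> h.py <<'E'
from scipy.spatial.transform import Rotation as Ro
def go(x,y,z,yawtip):
    "print shift/turn in tool axes to TCP target; yawtip=world angle (deg) of tool x"
    s=telemetry.get_state(); R=Ro.from_quat(s["eef_rot"]).as_matrix()
    d=R.T@(np.array([x,y,z])-s["tool_pos"]); a=np.degrees(np.arctan2(R[1,0],R[0,0]))
    print("clock",round(s["clock"],2),"pos",np.round(s["tool_pos"],4),"ang",round(a,2),"tilt",np.round(R[:,2],3),"shift",np.round(d,4),"turn",round(-((yawtip-a+180)%360-180),2),"F",np.round(s["contact_force"],1),"op",round(s["opening"],3),"q",np.round(s["q"],2))
E
python3 -c "
from h import *
go(.4965,.257,.051,189.5)"
```

```text
clock: 3.9
tool_pos: [0.4957, 0.258, 0.1649]
eef_rot: [-0.083, 0.997, 0.001, -0.0]
contact_force: [-0.3, 0.1, -0.5]
opening: 0.998
clock 3.9 pos [0.4957 0.258  0.1649] ang -170.53 tilt [-0.     0.001 -1.   ] shift [-0.0007 -0.0012  0.1139] turn -0.03 F [-0.3  0.1 -0.5] op 0.998 q [-0.35  0.68 -0.36  1.81  0.35  0.7   0.84]
```

```bash
python3 -m creep '[[0,0,0,0.05,0],[0,0,0,0.08,0],[0,0,0,0.08,0]]'
python3 -c "
from h import *
T=imaging.snapshot('top');S=imaging.snapshot('side')
a=cv2.resize(T['image'][190:340,150:300],(500,500));b=cv2.resize(S['image'][230:340,280:390],(300,300))
o=np.zeros((500,800,3),np.uint8);o[:,:500]=a;o[:300,500:]=b
cv2.imwrite('pics/c1.png',o)"
```

```text
clock: 4.28
tool_pos: [0.4932, 0.2588, 0.0835]
eef_rot: [-0.085, 0.996, -0.0, -0.002]
contact_force: [-0.7, 0.2, 0.9]
opening: 1.005
```

View pics/c1.png

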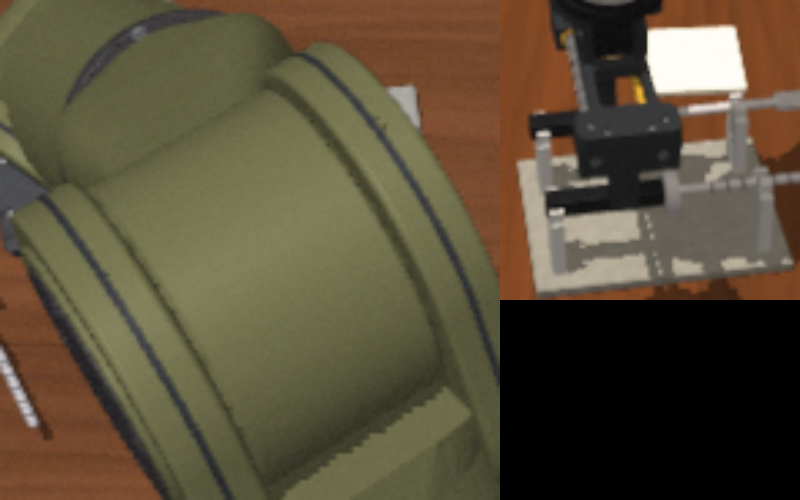

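The side view shows the fingers straddling the handle near its middle. I'll lower and close.

```bash
python3 -m creep '[[0,-0.003,0,0.032,0],[0,-0.003,0,0.032,0],[255,-0.003,0,0.032,0],[255,-0.003,0,0.032,0],[255,-0.003,0,0.032,0],[255,-0.003,0,0.032,0],[255,-0.003,0,0.032,0]]' 20
python3 -c "
from h import *
go(.4965,.257,.051,189.5)"
```

```text
clock: 5.25
tool_pos: [0.499, 0.2579, 0.0529]
eef_rot: [-0.083, 0.997, 0.0, 0.0]
contact_force: [0.6, 0.5, 0.2]
opening: 0.455
clock 5.25 pos [0.499  0.2579 0.0529] ang -170.52 tilt [ 0.  0. -1.] shift [ 0.0026 -0.0005  0.0019] turn -0.02 F [0.6 0.5 0.2] op 0.455 q [-0.41  0.86 -0.26  1.88  0.44  0.46  0.76]
```

```bash
python3 -m creep '[[255,0,0,0,0],[255,0,0,0,0],[255,0,0,0,0],[255,0,0,0,0],[255,0,0,0,0],[255,0,0,0,0]]' 20
```

```text
clock: 6.0
tool_pos: [0.499, 0.2579, 0.0528]
eef_rot: [-0.083, 0.997, 0.0, -0.0]
contact_force: [-0.3, 0.5, 0.4]
opening: 0.165
```

```bash
python3 -m creep '[[255,0,0,-0.02,0],[255,0,0,-0.05,0],[255,0,0,-0.1,0],[255,0,0,-0.12,0],[255,0,0,-0.12,0],[255,0,0,-0.12,0]]'
python3 -c "
from h import *
go(.4965,.257,.051,189.5)
S=imaging.snapshot('side')
cv2.imwrite('pics/c2.png',cv2.resize(S['image'][180:340,250:450],(750,600)))"
```

```text
clock: 6.75
tool_pos: [0.4983, 0.2573, 0.1717]
eef_rot: [-0.083, 0.997, -0.001, -0.001]
contact_force: [0.6, 0.1, -1.4]
opening: 0.167
clock 6.75 pos [0.4983 0.2573 0.1717] ang -170.52 tilt [-0.002 -0.001 -1.   ] shift [1.600e-03 1.000e-04 1.207e-01] turn -0.02 F [ 0.6  0.1 -1.4] op 0.167 q [-0.34  0.68 -0.37  1.8   0.34  0.73  0.84]
```

View pics/c2.png

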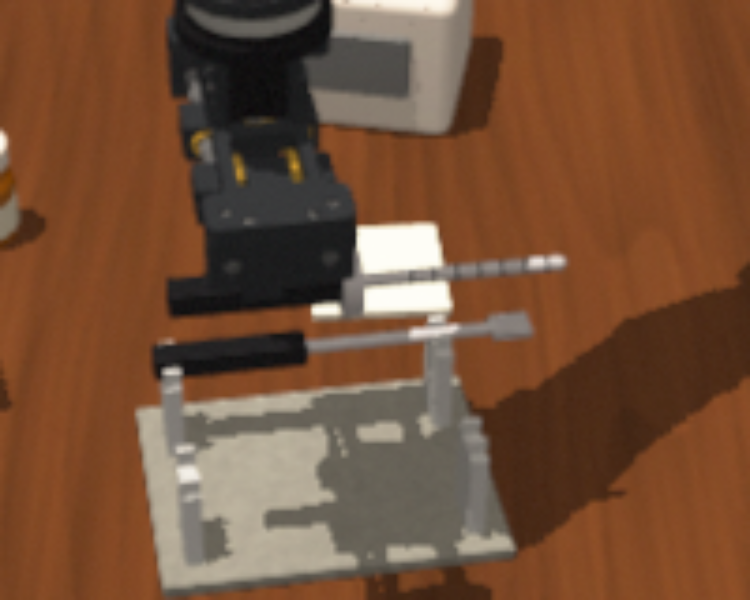

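Lifted clear and level: tip at (562,262) in the crop, collar at (352,290). I'll measure the tip in the tool frame, using the ray through the tip and the tool's xz plane.

```bash
cat >> h.py <<'E'
def inplane(p,rc):
    "pixel -> (along tool x, height above grasp point, downward neg) in tool xz plane"
    s=telemetry.get_state(); R=Ro.from_quat(s["eef_rot"]).as_matrix(); o=s["tool_pos"]-0.019*R[:,2]
    K=np.asarray(p["camera_matrix"]);Rc=np.asarray(p["R"]);t=np.asarray(p["t"])
    d=Rc.T@np.linalg.solve(K,[rc[1],rc[0],1]); c=-Rc.T@t; n=R[:,1]
    X=c+d*(n@(o-c))/(n@d); return X, (X-o)@R[:,0], X[2]-o[2]
E
python3 -c "
from h import *
S=imaging.snapshot('side')
print(inplane(S,(249.9,400.2)), inplane(S,(255,344.5)), inplane(S,(257.5,295.5)))
for n in ('gauge_tip','gauge_collar'):
  print(n,[(np.round(d['location'],1),round(d['score'],2),np.round(inplane(S,d['location'])[1:],4)) for d in imaging.place_of(S,n)])
go(0,0,0,170.14)
h=np.array([np.cos(-.172),np.sin(-.172)]);M=np.array([.531,-.244])
print('approach tip +60mm', M+h*(.060+.16))
"
```

```text
(array([0.33857572, 0.23065909, 0.18706101]), np.float64(0.1618490363555011), np.float64(-0.0033883966068788407)) (array([0.44777723, 0.2489019 , 0.18764608]), np.float64(0.05113599936290438), np.float64(-0.002803327580295556)) (array([0.54198941, 0.2646457 , 0.19304682]), np.float64(-0.04436903222606243), np.float64(0.00259741376327538))
gauge_tip [(array([337.5, 220. ]), 0.88, array([-0.2117, -0.1932])), (array([251.4, 403.9]), 0.74, array([ 0.1697, -0.0081])), (array([359.5, 388.9]), 0.57, array([ 0.1591, -0.3239])), (array([257.2, 343.1]), 0.53, array([ 0.0485, -0.008 ])), (array([255.3, 348.6]), 0.43, array([ 0.0593, -0.0045]))]
gauge_collar [(array([378.2, 353.4]), 0.84, array([ 0.0776, -0.3758])), (array([371.3, 201.4]), 0.83, array([-0.2639, -0.2924])), (array([261.3, 344.3]), 0.63, array([ 0.0511, -0.0187])), (array([251.5, 351.4]), 0.61, array([0.0648, 0.0042]))]
clock 6.95 pos [0.4984 0.2575 0.1717] ang -170.51 tilt [-0.002 -0.001 -1.   ] shift [ 0.5337 -0.1717  0.1729] turn 19.35 F [ 0.7  0.1 -0.9] op 0.167 q [-0.34  0.68 -0.37  1.8   0.34  0.73  0.84]
approach tip +60mm [ 0.74775377 -0.2816537 ]
```

```bash
python3 -m creep '[[255,-0.157,-0.573,0,19.3],[255,-0.157,-0.573,0,19.3],[255,-0.157,-0.573,0,19.3],[255,-0.157,-0.573,0,19.3],[255,-0.157,-0.573,0,19.3],[255,-0.157,-0.573,0,19.3],[255,-0.157,-0.573,0,19.3],[255,-0.157,-0.573,0,19.3],[255,-0.157,-0.573,0,19.3],[255,-0.157,-0.573,0,19.3]]'
python3 -m creep '[[255,0,0,0,0],[255,0,0,0,0],[255,0,0,0,0],[255,0,0,0,0]]'
python3 -c "
from h import *
go(.7487,-.2818,.123,170.14)
S=imaging.snapshot('side')
cv2.imwrite('pics/d1.png',cv2.resize(S['image'][80:230,180:380],(800,600)))"
```

```text
clock: 8.2
tool_pos: [0.7477, -0.2865, 0.171]
eef_rot: [0.088, 0.996, -0.001, -0.001]
contact_force: [0.0, 1.3, -0.9]
opening: 0.166
clock: 8.7
tool_pos: [0.7483, -0.28, 0.1732]
eef_rot: [0.085, 0.996, 0.0, 0.0]
contact_force: [-0.8, -0.2, -0.4]
opening: 0.17
clock 8.7 pos [ 0.7483 -0.28    0.1732] ang 170.28 tilt [ 0.  0. -1.] shift [-0.0007 -0.0017  0.0502] turn 0.14 F [-0.8 -0.2 -0.4] op 0.17 q [ 0.42  1.02 -0.33  0.92  0.3   1.24  1.54]
```

View pics/d1.png

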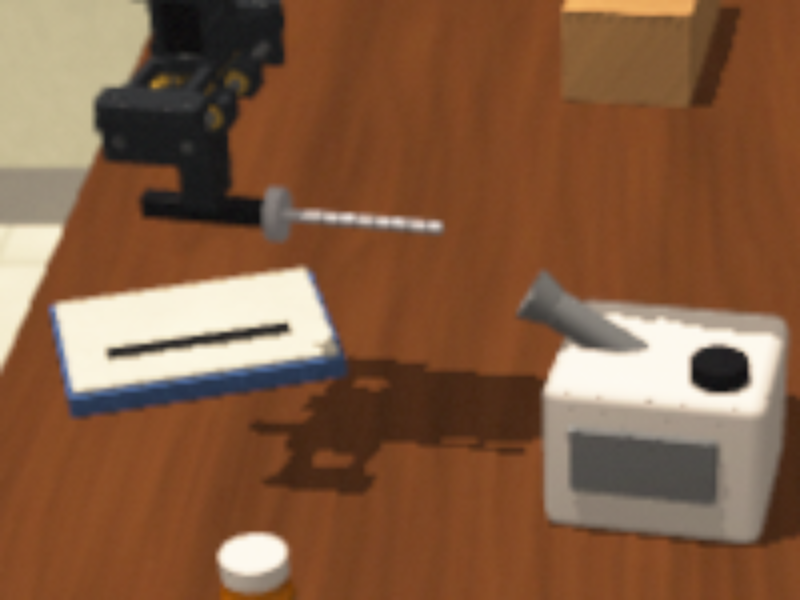

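The gauge is level on the far side of the tube, tip at (440,227), mouth at (537,297). Next I'll lower to the mouth's height and check lateral alignment.

```bash
python3 -m creep '[[255,0,-0.002,0.05,0.15],[255,0,-0.002,0.05,0.15],[255,0,-0.002,0.05,0.15],[255,0,-0.002,0.05,0.15]]'
python3 -c "
from h import *
go(.7487,-.2818,.123,170.14)
S=imaging.snapshot('side');T=imaging.snapshot('top')
a=cv2.resize(S['image'][100:220,200:360],(800,600));cv2.imwrite('pics/d2.png',a)
cv2.imwrite('pics/d3.png',cv2.resize(T['image'][100:310,400:560],(457,600)))"
```

```text
clock: 9.25
tool_pos: [0.7493, -0.2836, 0.1253]
eef_rot: [0.087, 0.996, -0.0, 0.002]
contact_force: [-0.0, -0.1, 0.1]
opening: 0.169
clock 9.25 pos [ 0.7493 -0.2836  0.1253] ang 170.02 tilt [ 0.004 -0.001 -1.   ] shift [0.0009 0.0017 0.0023] turn -0.12 F [-0.  -0.1  0.1] op 0.169 q [ 0.42  1.06 -0.33  0.97  0.31  1.15  1.52]
```

View pics/d2.png

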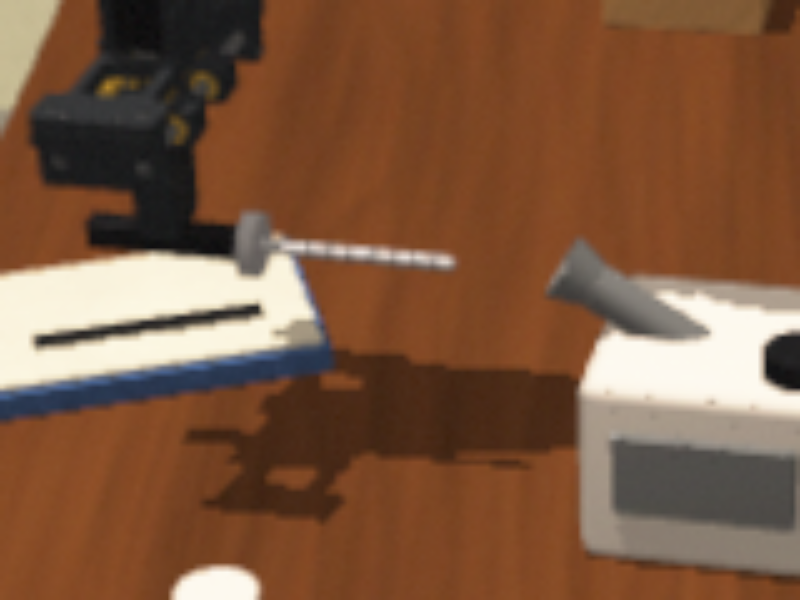

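View pics/d3.png

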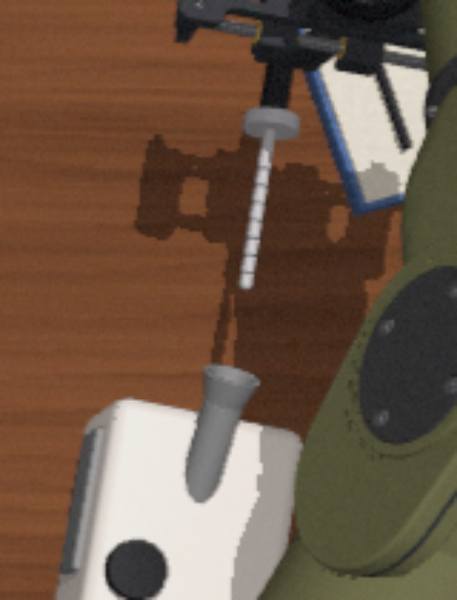

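Top view: the shaft's line extended meets the mouth centre (about 231,377). I'll advance to the mouth.

```bash
python3 -m creep '[[255,0.03,0.001,0,0],[255,0.055,0.001,0,0],[255,0.06,0.001,0,0],[255,0.06,0.001,0,0],[255,0.06,0.001,0,0],[255,0.06,0.001,0,0]]'
cat > st.py <<'E'
from h import *
import sys
M=np.array([.531,-.244,.145]);w=-.172;hh=np.array([np.cos(w),np.sin(w),0]);nn=np.array([-np.sin(w),np.cos(w),0])
s=telemetry.get_state();R=Ro.from_quat(s["eef_rot"]).as_matrix();g=s["tool_pos"]-.019*R[:,2]
d=g-M;print("clock",round(s["clock"],2),"grasp rel mouth h,lat,z mm",np.round([d@hh*1e3,d@nn*1e3,d[2]*1e3],1),"ang",round(np.degrees(np.arctan2(R[1,0],R[0,0])),2),"F",np.round(s["contact_force"],1),"M",np.round(s["moment"],2),"op",round(s["opening"],3))
if len(sys.argv)>1:
    S=imaging.snapshot('side');T=imaging.snapshot('top')
    a=cv2.resize(S['image'][110:200,235:355],(800,600),interpolation=cv2.INTER_CUBIC);cv2.imwrite(f'pics/{sys.argv[1]}s.png',a)
    cv2.imwrite(f'pics/{sys.argv[1]}t.png',cv2.resize(T['image'][130:290,400:560],(480,480),interpolation=cv2.INTER_CUBIC))
E
python3 st.py e1
```

```text
clock: 10.1
tool_pos: [0.6896, -0.2719, 0.1226]
eef_rot: [0.087, 0.996, 0.0, 0.0]
contact_force: [0.2, -0.3, -1.9]
opening: 0.166
clock 10.1 grasp rel mouth h,lat,z mm [161.1  -0.3  -3.4] ang 170.04 F [ 0.2 -0.3 -1.9] M [-0.03 -0.01  0.  ] op 0.166
```

View pics/e1s.png

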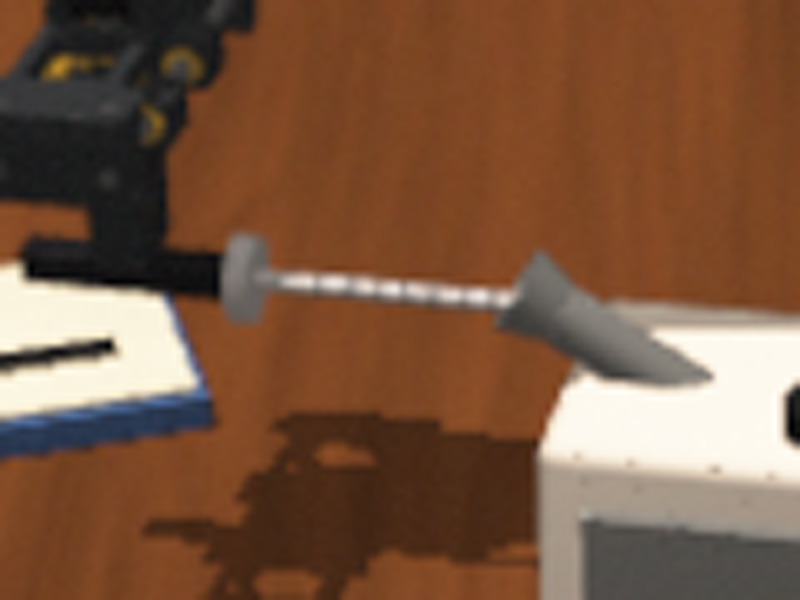

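View pics/e1t.png

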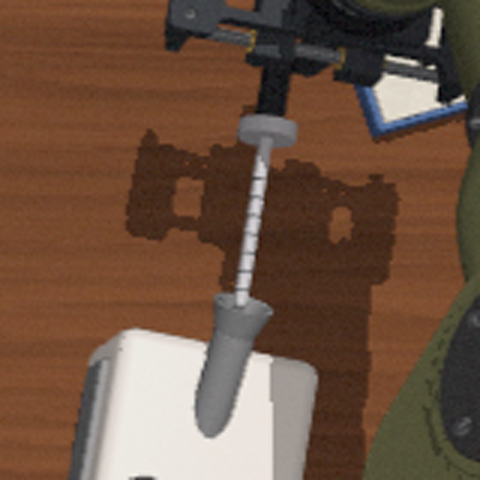

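The tip sits centred in the flare. I'll go 14 mm deeper, then swing the grip upward on an arc about the tip so the rod pivots in the pads.

```bash
python3 -m creep '[[255,0.007,0,0,0],[255,0.014,0,0,0],[255,0.014,0,0,0],[255,0.014,0,-0.007,0],[255,0.015,0,-0.014,0],[255,0.0155,0,-0.021,0],[255,0.0165,0,-0.028,0],[255,0.0165,0,-0.028,0]]'
python3 st.py e2
```

```text
clock: 11.2
tool_pos: [0.6734, -0.2693, 0.1518]
eef_rot: [0.087, 0.996, -0.0, 0.001]
contact_force: [1.5, -0.3, -1.0]
opening: 0.165
clock 11.2 grasp rel mouth h,lat,z mm [144.6  -0.6  25.8] ang 170.02 F [ 1.5 -0.3 -1. ] M [-0.09 -0.34 -0.02] op 0.165
```

View pics/e2s.png

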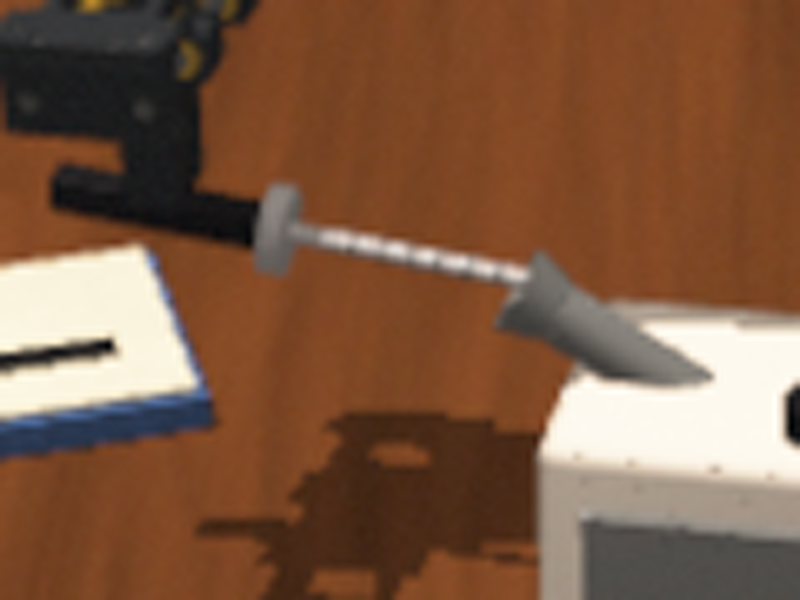

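It pivots as intended (rod visibly pitched, shaft entering at 525,270). I'll continue the arc.

```bash
python3 -m creep '[[255,0.002,0,-0.008,0],[255,0.005,0,-0.016,0],[255,0.008,0,-0.025,0],[255,0.011,0,-0.034,0],[255,0.015,0,-0.042,0],[255,0.019,0,-0.051,0],[255,0.019,0,-0.051,0],[255,0.019,0,-0.051,0]]'
python3 st.py e3
```

```text
clock: 12.3
tool_pos: [0.6538, -0.2659, 0.2016]
eef_rot: [0.087, 0.996, 0.0, -0.0]
contact_force: [-0.2, 0.4, -1.8]
opening: 0.137
clock 12.3 grasp rel mouth h,lat,z mm [124.7  -0.5  75.6] ang 170.03 F [-0.2  0.4 -1.8] M [ 0.   -0.04  0.02] op 0.137
```

View pics/e3s.png

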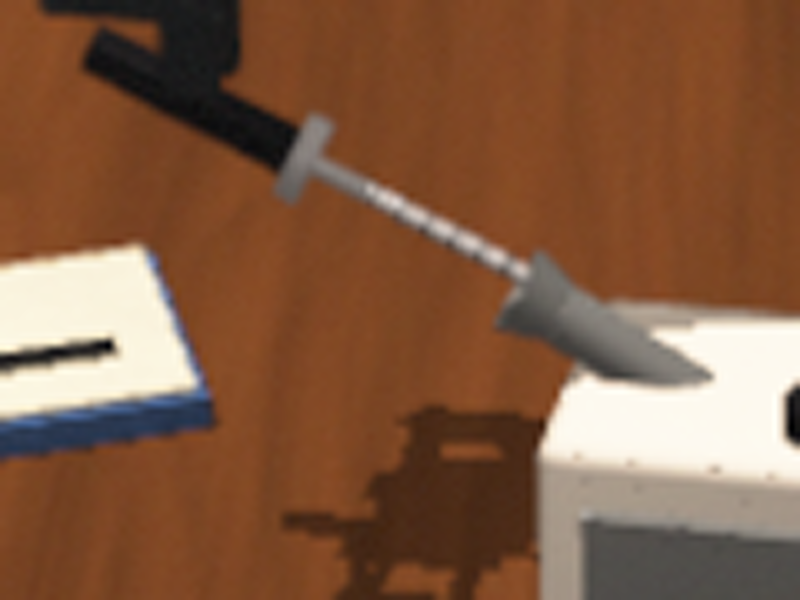

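View pics/e3t.png

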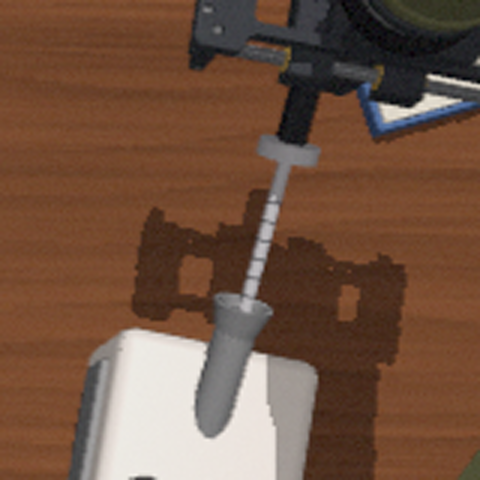

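The rod is near 30° but the opening reading dropped (0.165 to 0.137), so I'll check the rod's line against the prediction in both views.

```bash
cat > ck.py <<'E'
from ov import *
import sys
fn=sys.argv[1]; th=np.radians(float(sys.argv[2])); off=float(sys.argv[3]) if len(sys.argv)>3 else -.002
s=telemetry.get_state();R=Ro.from_quat(s["eef_rot"]).as_matrix();g=s["tool_pos"]-.019*R[:,2]
ax=R[:,0]*np.cos(th)+R[:,2]*np.sin(th); up=-(R[:,2]*np.cos(th)-R[:,0]*np.sin(th)); y=R[:,1]
c=g+off*up
S=imaging.snapshot('side');T=imaging.snapshot('top')
seg=[(c+.161*ax,c-.05*ax,(0,0,255)),(c+.051*ax-.018*y,c+.051*ax+.018*y,(0,255,0)),(c+.051*ax-.018*up,c+.051*ax+.018*up,(0,255,0))]
M=np.array([.531,-.244,.145]);w=-.172;a=np.array([np.cos(w)*.866,np.sin(w)*.866,.5]);seg+=[(M-.08*a,M+.15*a,(255,255,0))]
ov(S,(235,105,355,205),5,seg,"pics/x1.png");ov(T,(430,130,530,290),3,seg,"pics/x2.png")
A=cv2.imread("pics/x1.png");B=cv2.imread("pics/x2.png");A=cv2.resize(A,(480,400))
o=np.zeros((480,780,3),np.uint8);o[:400,:480]=A;o[:480,480:]=B;cv2.imwrite(f"pics/{fn}.png",o)
E
python3 ck.py k1 30
```

```text
(no output)
```

View pics/k1.png

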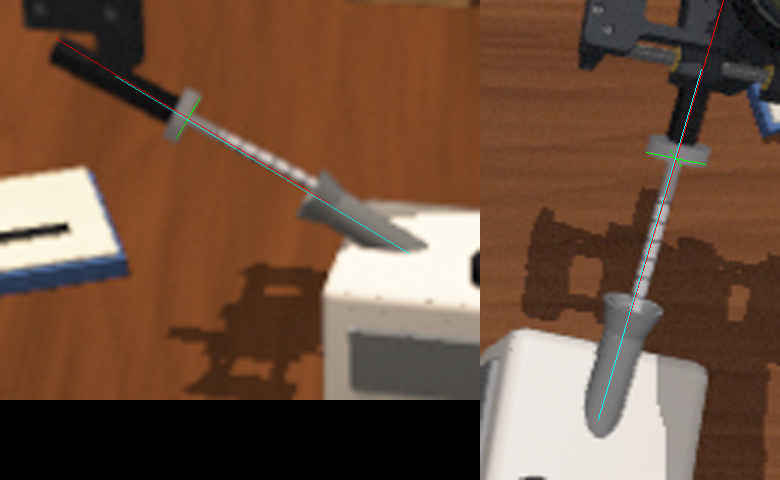

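The rod pitches about 27–28°, with the tip a few mm high and to the right inside the flare. That is within the bore's play. I'll push 40 mm along the tube axis and watch the force.

```bash
python3 -m creep '[[255,0.0087,0.000,0.005,0],[255,0.0173,0.000,0.010,0],[255,0.026,0.000,0.015,0],[255,0.0346,0.000,0.020,0],[255,0.0346,0,0.020,0],[255,0.0346,0,0.020,0]]'
python3 st.py; python3 ck.py k2 30
```

```text
clock: 13.25
tool_pos: [0.6203, -0.2599, 0.182]
eef_rot: [0.087, 0.996, 0.0, 0.0]
contact_force: [0.7, -0.7, -0.1]
opening: 0.136
clock 13.25 grasp rel mouth h,lat,z mm [90.7 -0.4 56. ] ang 170.03 F [ 0.7 -0.7 -0.1] M [0.03 0.02 0.02] op 0.136
```

View pics/k2.png

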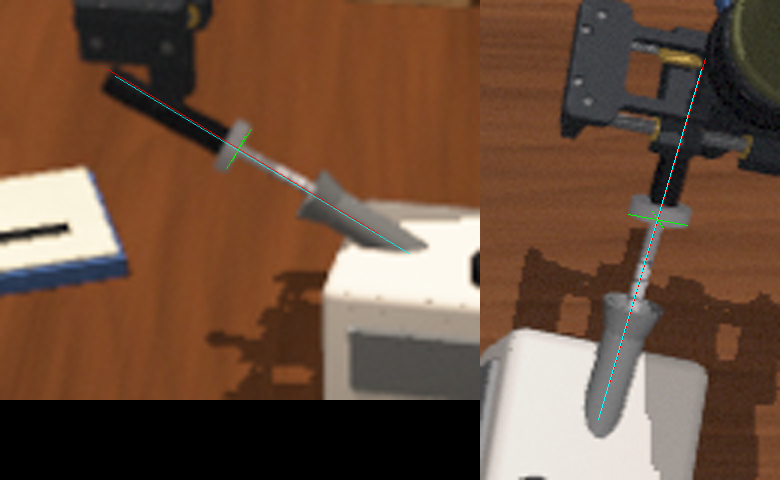

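```bash
python3 -m creep '[[255,0.0087,0.000,0.005,0],[255,0.0173,0.000,0.010,0],[255,0.026,0.000,0.015,0],[255,0.0346,0.000,0.020,0],[255,0.0415,0,0.024,0],[255,0.0415,0,0.024,0],[255,0.0415,0,0.024,0]]'
python3 st.py
```

```text
clock: 14.22
tool_pos: [0.5795, -0.2527, 0.158]
eef_rot: [0.087, 0.996, 0.0, 0.0]
contact_force: [0.2, -0.1, -1.2]
opening: 0.136
clock 14.22 grasp rel mouth h,lat,z mm [49.2 -0.3 32. ] ang 170.03 F [ 0.2 -0.1 -1.2] M [-0.01  0.   -0.02] op 0.136
```

```bash
python3 -m creep '[[255,0.0035,0.000,0.002,0],[255,0.007,0.000,0.004,0],[255,0.0087,0.000,0.005,0],[255,0.0087,0.000,0.005,0]]'
python3 st.py; python3 ck.py k3 30
```

```text
clock: 14.72
tool_pos: [0.5731, -0.2517, 0.1543]
eef_rot: [0.087, 0.996, -0.0, 0.003]
contact_force: [6.0, -1.1, 4.8]
opening: 0.139
clock 14.72 grasp rel mouth h,lat,z mm [42.7 -0.3 28.3] ang 170.03 F [ 6.  -1.1  4.8] M [-0.25 -1.14 -0.04] op 0.139
```

View pics/k3.png

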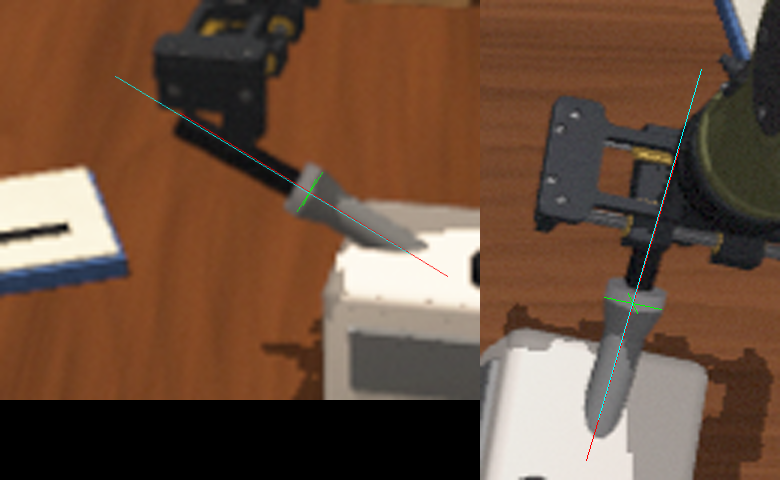

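Collar against the mouth: axial reaction about 7.7 N and grasp 51 mm along the axis. I'll press slightly more and hold.

```bash
python3 -m creep '[[255,0.002,0,0.001,0],[255,0.002,0,0.001,0],[255,0.002,0,0.001,0],[255,0.002,0,0.001,0]]'
python3 st.py e5
```

```text
clock: 15.32
tool_pos: [0.573, -0.2516, 0.1542]
eef_rot: [0.087, 0.996, -0.001, 0.005]
contact_force: [7.1, -1.5, 7.1]
opening: 0.143
clock 15.32 grasp rel mouth h,lat,z mm [42.5 -0.3 28.2] ang 170.03 F [ 7.1 -1.5  7.1] M [-0.39 -1.58 -0.02] op 0.143
```

View pics/e5s.png

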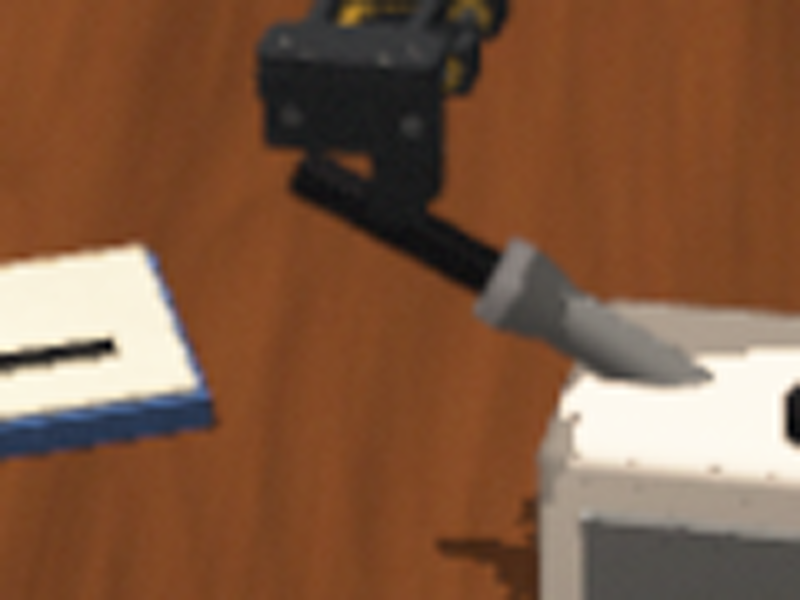

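View pics/e5t.png

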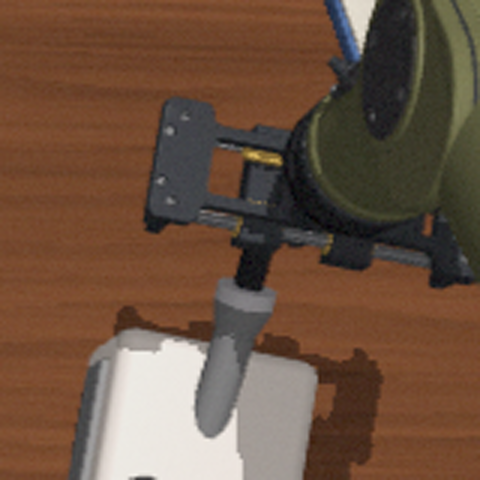

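The collar sits flush on the mouth. Now I'll draw it out along the tube axis.

```bash
python3 -m creep '[[255,-0.0087,0,-0.005,0],[255,-0.0217,0,-0.0125,0],[255,-0.0347,0,-0.020,0],[255,-0.052,0,-0.030,0],[255,-0.0693,0,-0.040,0],[255,-0.0866,0,-0.050,0],[255,-0.1039,0,-0.060,0],[255,-0.117,0,-0.0675,0],[255,-0.117,0,-0.0675,0],[255,-0.117,0,-0.0675,0]]'
python3 st.py e6;python3 ck.py k4 30
```

```text
clock: 16.68
tool_pos: [0.682, -0.2709, 0.218]
eef_rot: [0.087, 0.996, 0.0, -0.002]
contact_force: [-1.4, 0.7, -0.2]
opening: 0.168
clock 16.68 grasp rel mouth h,lat,z mm [153.5  -0.6  92. ] ang 170.04 F [-1.4  0.7 -0.2] M [ 0.02  0.04 -0.04] op 0.168
```

View pics/k4.png

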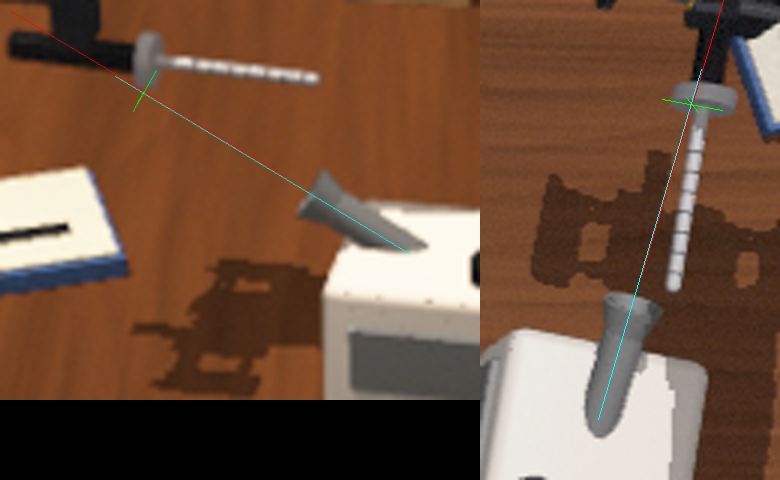

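On leaving the tube, the rod sprang back level in the pads: opening is back to 0.168, and the tip at (318,78) is clear of the mouth. No levelling step is needed. I'll carry it high to the tile.

```bash
python3 -m creep '[[255,0,0,0,0],[255,0.03,0.055,0,-2],[255,0.06,0.11,0,-4],[255,0.09,0.165,0,-6],[255,0.115,0.215,0,-8],[255,0.13,0.245,0,-9],[255,0.135,0.256,0,-9.9],[255,0.135,0.256,0,-9.9],[255,0.135,0.256,0,-9.9]]' 25
python3 -c "
from h import *
go(.593,.004,.093,180)
S=imaging.snapshot('side');cv2.imwrite('pics/f1.png',cv2.resize(S['image'][130:310,230:470],(800,600)))"
```

```text
clock: 18.0
tool_pos: [0.5956, 0.0018, 0.2191]
eef_rot: [0.002, 1.0, -0.001, 0.0]
contact_force: [-0.6, -0.5, -1.0]
opening: 0.165
clock 18.0 pos [0.5956 0.0018 0.2191] ang 179.73 tilt [ 0.    -0.001 -1.   ] shift [0.0027 0.0024 0.1261] turn -0.27 F [-0.6 -0.5 -1. ] op 0.165 q [ 0.14  0.66 -0.39  1.65  0.31  0.89  1.2 ]
```

View pics/f1.png

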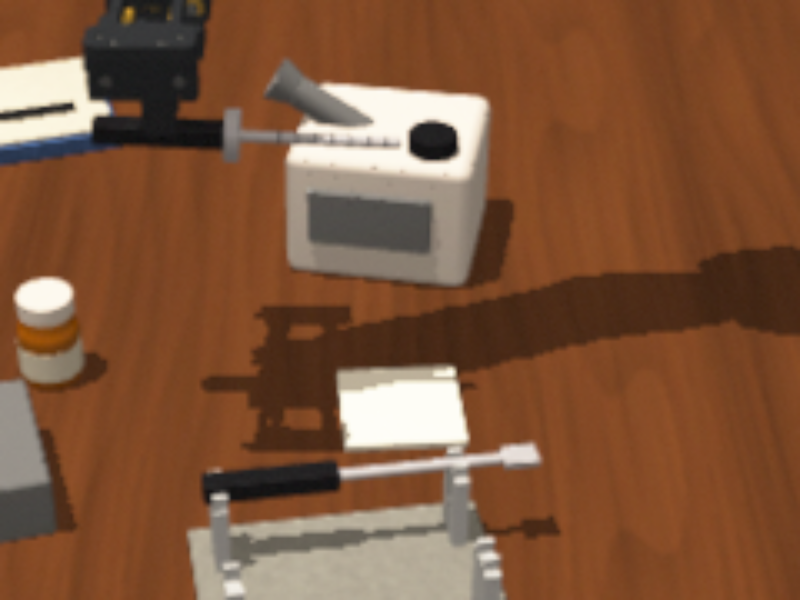

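The gauge is level above and beyond the tile, with the tile at (400,405). Now I'll lower it.

```bash
python3 -m creep '[[255,0.003,0.002,0.04,0],[255,0.003,0.002,0.08,0],[255,0.003,0.002,0.11,0],[255,0.003,0.002,0.123,0],[255,0.003,0.002,0.123,0],[255,0.003,0.002,0.123,0],[255,0.003,0.002,0.123,0],[255,0.003,0.002,0.123,0]]'
python3 - <<'E'
from ov import *
go(.593,.004,.093,180)
S=imaging.snapshot('side');T=imaging.snapshot('top')
s=telemetry.get_state();R=Ro.from_quat(s["eef_rot"]).as_matrix();g=s["tool_pos"]-.019*R[:,2]-[0,0,.002]
ax=R[:,0]
seg=[(g+.161*ax,g-.05*ax,(0,0,255))]
ov(S,(270,175,390,265),6,seg,"pics/g1.png");ov(T,(280,140,400,340),3,seg+[(np.array([.431,.005,.008]),np.array([.436,.005,.008]),(255,0,0))],"pics/g2.png")
for p in(S,T): print([(np.round(d['location'],1),round(d['score'],2),np.round(inplane(p,d['location'])[0],3)) for d in imaging.place_of(p,'gauge_tip')][:5])
E
```

```text
clock: 19.05
tool_pos: [0.5926, 0.0064, 0.0971]
eef_rot: [0.001, 1.0, 0.0, 0.001]
contact_force: [-0.8, 0.8, -1.8]
opening: 0.162
clock 19.05 pos [0.5926 0.0064 0.0971] ang 179.92 tilt [ 0.001  0.    -1.   ] shift [-0.0004 -0.0024  0.0041] turn -0.08 F [-0.8  0.8 -1.8] op 0.162 q [ 0.09  0.82 -0.32  1.76  0.4   0.63  1.11]
[(array([361.4, 388.5]), 0.97, array([ 0.309,  0.007, -0.399])), (array([219.6, 353.9]), 0.64, array([0.422, 0.007, 0.102])), (array([337. , 223.9]), 0.6, array([ 0.78 ,  0.006, -0.308])), (array([221.4, 305.6]), 0.47, array([0.537, 0.006, 0.096])), (array([274.9, 312.9]), 0.21, array([ 0.523,  0.007, -0.072]))]
[(array([317.9, 163.4]), 0.95, array([0.329, 0.007, 1.507])), (array([284.5, 343. ]), 0.91, array([0.43 , 0.007, 0.079])), (array([155.4, 195.6]), 0.8, array([0.244, 0.007, 1.554]))]
```

View pics/g1.png

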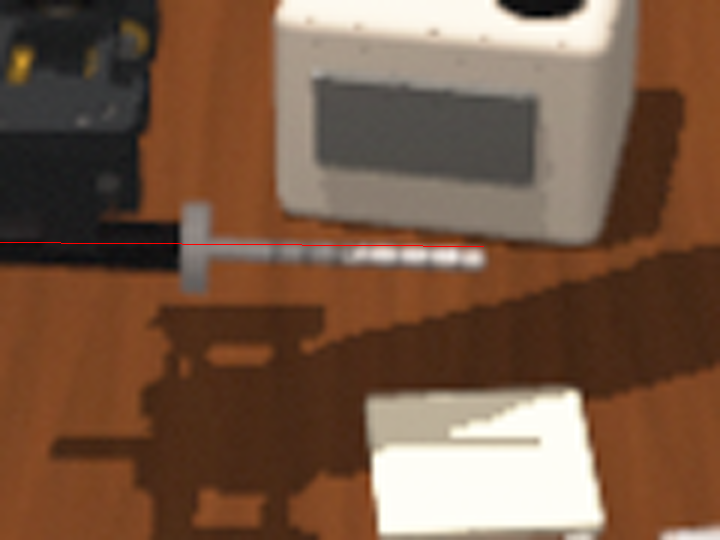

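View pics/g2.png

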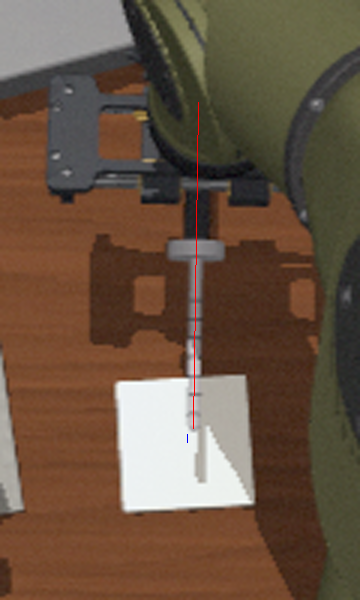

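Both views agree: tip about (0.431, 0.006), roughly 105 mm high and 2° from level, over the tile's centre. I'll settle, check stillness and hand in.

```bash
python3 -m creep '[[255,0,0,0,0],[255,0,0,0,0],[255,0,0,0,0],[255,0,0,0,0],[255,0,0,0,0],[255,0,0,0,0]]'
python3 - <<'E'
from h import *
S=imaging.snapshot('side');a=telemetry.get_state();T=imaging.snapshot('side');b=telemetry.get_state()
print(np.round(b["tool_pos"],4),np.abs(b["qd"]).max(),b["opening"],np.abs(S["image"][175:265,270:390].astype(int)-T["image"][175:265,270:390]).max())
print(r.finish_job())
E
```

```text
clock: 20.0
tool_pos: [0.5921, 0.0064, 0.0963]
eef_rot: [0.001, 1.0, 0.0, -0.0]
contact_force: [-0.1, -0.7, -0.3]
opening: 0.162
[0.5921 0.0064 0.0963] 0.002758901543301438 0.1626666577973089 10
the job is handed in; nothing more can be done
None
```

I carried out every step and handed the job in at about 20 s of the 64 s allowed. `finish_job()` reports no verdict, so I have none to pass on.

- **Lift:** I took the collared gauge from the +y place of the rest and lifted it clear. The small look-alikes on the counter and the stirrer were not approached.
- **Insertion:** The tool can't tilt, so I put the tip level in the flared mouth and swung the grip upward until the rod lined up with the tube. I then pushed until the collar stopped on the mouth, with a reaction of about 10 N. Pictures from both cameras showed the collar flush.
- **Withdrawal:** I drew it fully out along the tube. The rod sprang back nearly level in the pads by itself, which I had not planned for.
- **Final hold:** The tip is at about (0.431, 0.006) m, 0.10 to 0.105 m above the counter (about 95 mm above the tile), over the tile's centre and about 2° from level. The arm is still (joint speeds below 0.003 rad/s) and the grip is set to 25 N. Nothing shows touching the gauge in the pictures.

**Checks that disagreed or fell short:**
- With the rod in the tube, it sat a few degrees and about 3 mm off the predicted line, and the finger opening read 0.137 instead of 0.165. The opening returned to 0.168 after withdrawal.
- The position network scattered on the gauge tip by about 10 mm in the side view, so I relied on the overlay fits instead.
- I took no final measurement of the stirrer, bottle and tip box. The gripper passed over them without contact, and they looked unmoved in the last wide pictures.

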